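# Edge a slide carrier out of the drying block and lay it on the staining rods

### The arm

A 7-joint arm with a two-finger parallel gripper is mounted at the origin on the work surface. World frame = base frame: x ahead of the robot, y to its left, z up, the work surface at z = 0. Lengths are in m, angles in rad, forces in N, time in s.
With the tool pointing down it reaches from about 0.4 to 0.875 m from the base axis. Payload 19.3 kg.
Tool frame: the origin (TCP) lies at the centre of the arm's flange, where the gripper is bolted on; the fingertips stand 173 mm ahead of it and the grasp point (between the pads) lies 155 mm ahead of it (bot.grip_point_offset is the distance from the TCP to the grasp point, in m); z points along the fingers, x is the direction in which the jaws open and shut, and the axes are right-handed (so a half turn about z gives the same grasp; the last joint's range is limited). The gripper opens to 85 mm and grips with 20 to 120 N. Pads are 22 mm wide; open, the fingers measure 114 mm over their backs; the gripper's body (76 mm by 85 mm) begins 54 mm behind the grasp point. The pads swing forward as they close: fully open they stand 13 mm farther back than shut.
Start: joints at [1.208, 0.521, -0.036, 1.599, 0.021, 1.021, -0.113], TCP at [0.18, -0.598, 0.405] pointing down, gripper open.
Joint ranges: [-2.91, 2.91], [-0.3, 2.13], [-1.5, 1.42], [0.17, 2.43], [-1.26, 4.41], [0.16, 1.93], [-2.52, 2.52]. Speed limits (rad/s): [1.89, 1.89, 2.39, 2.39, 3.01, 3.01, 3.01].

### API

Orientations are given as [roll, pitch, yaw] about the fixed x, y, z axes, in that order (R = Rz(yaw) Ry(pitch) Rx(roll)).
In Python, from workcell import bot gives the robot as it stands.
- The arm moves only by the tool step_arm, never from a script. Its argument "plan" is a list that holds one entry, the list of rows, each a list of 4 numbers: the shift along the world's x, y, z in cm, then the turn about the world's z in rad. A call has 1 to 12 rows; each row is the pose to reach, as a shift and turn from the pose measured when the call began; what a row does not reach only later rows make up. A row lasts 1/12 s, in which the tool goes at most 41.7 mm and 7.16 degrees, less where a joint would pass 70% of its speed; a pose out of reach is approached as far as the arm can. A call with a gripper value outside its range is refused whole. "jaw" is the closure, from 0 (fully open) to 1 (shut), set as the call begins (left out, the last holds). The fingers move at their own pace and stop on an object; "force" is the grip in N (left out, the last holds). Time passes only in rows, so rows that repeat a pose let the fingers close. It gives the time, the measured TCP pose, the force and the opening at its end, in the units of the state.
- bot.observe(): the state, without advancing time (a new reading comes with each control period).
- bot.grab_frame(name): name is "scene" or "top"; returns a dict with "pixels" (384x512x3 uint8, blue, green, red), "mtx" (3x3 intrinsics, pixels), "k1" (the pictures are not rectified: a ray, as slopes to the right and down, at radius r is drawn at 1 + k1 r^2 times it, then the intrinsics apply), "R" (3x3) and "t" (3): a world point X has camera coordinates R X + t. Camera axes: x right, y down, z forward; pixel columns grow to the right and rows downward; lengths in m; the calibration is good to about 2 mm. A picture is of the moment at which its call begins. There is no depth.
- bot.job_done(): hands the job in, once; it reports no verdict.
The state is a dict: "clock": time; "qpos": joint angles; "qd": joint speeds; "joint_efforts": joint torques, N m; "position": TCP position; "tool_rot": TCP orientation; "force": force on the tool from outside, world axes, zero at the start; "moment": the same for the moment, N m; "grip_width": finger opening in m.
Only numpy, scipy, OpenCV 4.12 (cv2) and the standard library are available. Lean on these libraries where they do the work, as an engineer would, in place of code of your own. Each camera call takes 0.05 s, during which the arm holds its last target.

### The job

A flat metal slide carrier lies sunk in the bed of the drying block, level with the lips around it, so it cannot be gripped there. Press lightly on it and edge it out through the block's open end until about a third of it hangs over, still lying flat, then pinch the overhanging part by its two long sides, lift it away and lay it gently, flat, crosswise and centred on the two rods over the staining pan. It holds a glass slide: never press it onto the bed or the rods with more than 20 N, do not drop it, and leave the other things on the bench where they are.

Things in the scene. Friction and masses are not known exactly. Their poses are not given: they have to be found in the camera images.
- carrier: flat rigid steel slide carrier, 150 long (its x) x 56 wide (y) x 8 mm thick, 340 to 460 g, a glass slide flush in its flat top. Origin: centre of its underside; z up. Starts in the block's bed, x along the block's x within 1 degree, 2 mm play each side, rear end 3 to 7 mm from the rear lip. Friction on the bed 0.24 to 0.36, a fingertip's is higher (0.6 or more): it drags only if pressed with some 3 to 7 N
- carrier_front (a point): middle of the carrier's front end (+x end), at its underside; 75 mm from the carrier's origin. While pressed, the carrier sinks with the bed
- block: fixed grey drying block, 180 long (x) x 84 wide (y) x 70 mm high. Origin: centre of its underside on the bench; z up. Flat bed in its top, 62 mm above the origin, x = -80 to +90 mm, 60 mm wide, walled by lips 8 mm high (level with the carrier's top): 12 mm thick on both long sides, 10 mm at the rear. Open at the +x end, where the front face drops straight to the bench
- bed: the bed itself: the flat dark steel floor of the block's recess, 170 x 60 mm, carried by the block on stiff rubber: pressed down it yields about 1 mm per 25 N, and comes back; origin at the middle of its upper surface; axes as the block
- block_edge (a point): middle of the bed's open edge, on the bed's surface (block x = +90 mm, height 62 mm); axes as the block: +x points out over the edge
- pan: fixed blue staining pan, 180 (x) x 240 (y) x 35 mm high; two blue support blocks in it (110 x 30 mm, 66 mm high, centred 98 mm either side in y) carry two parallel steel rods. Origin: centre of its underside on the bench; z up. The rods, 8 mm thick, run along the pan's y at x = -22 and +22 mm, tops at 64 mm; free span 166 mm
- rods_mid (a point): midway between the two rods and midway along them, at the height of the rods' tops (64 mm above the bench); axes as the pan. The carrier's origin belongs here, its long x axis along the pan's x, either way round
- wash_bottle: white plastic bottle, 60 mm across, 120 mm high, standing on the bench; origin at the centre of its underside; not to be disturbed
- beaker: glass beaker, 70 mm across, 85 mm high, standing; origin at the centre of its underside; not to be disturbed
- timer: white bench timer, 30 x 75 x 75 mm, standing; origin at the centre of its underside; not to be disturbed

How it is judged:
By the outcome, as a careful person would: the job done as asked, in the order asked, and still so for the second after the job is handed in, with the robot touching nothing.
It also fails if it takes over 61 s, if anything falls off the work surface, if the arm or the gripper's body presses on something with over 40 N, if the wrist force passes 120 N, or if a joint passes its speed limit or range.

## Working session

There is one attempt and no reset: what is moved stays moved. The work goes in short steps, Python scripts to look and compute and a tool call to move; the robot and the scene stay as the last step left them, time stands still between calls to the robot, and variables do not carry over. Pictures are saved under pics/ and viewed, and the job is handed in when it is done.

Besides the shell and the picture viewer there is one more tool, called after ">>>" as a command line: name --argument value ..., lists and objects as JSON in quotes. step_arm: Moves the arm, as the interface text tells. Its arguments: {"type":"object","properties":{"plan":{"type":"array"},"jaw":{"type":"number"},"force":{"type":"number"}},"required":["plan"]}

```bash
mkdir -p pics; ls
python3 - <<'E'
from workcell import bot
import cv2,numpy as np
s=bot.observe()
for k,v in s.items(): print(k,np.round(v,4))
print(bot.grip_point_offset)
for n in("scene","top"):
    f=bot.grab_frame(n); cv2.imwrite(f"pics/{n}0.png",f["pixels"]); np.savez(f"{n}0.npz",**f)
    print(n,f["mtx"],f["k1"],f["R"],f["t"])
E
```

```text
pics
clock 0.0
qpos [ 1.2078  0.522  -0.0363  1.6     0.0212  1.0211 -0.1128]
qd [-0.0018  0.      0.0022 -0.0011 -0.0009  0.0012  0.0012]
joint_efforts [ 1.20000e-03 -9.27112e+01  1.98010e+00 -3.69933e+01  1.77000e-02
  8.30000e-03 -0.00000e+00]
position [ 0.1803 -0.5983  0.4041]
tool_rot [ 3.1415e+00  1.1000e-03 -1.2780e+00]
force [ 0.5306  0.0345 -0.2162]
moment [-0.0141  0.0503 -0.0279]
grip_width 0.0857
0.1547
scene [[489.03918666   0.         250.67094652]
 [  0.         489.03918666 194.57238897]
 [  0.           0.           1.        ]] -0.09104509418586394 [[-0.84395812  0.5360156  -0.02054193]
 [ 0.37850027  0.5679401  -0.73087727]
 [-0.38009503 -0.62460493 -0.68219971]] [ 0.55039786 -0.18952357  1.46187398]
top [[365.32520614   0.         257.28324348]
 [  0.         365.32520614 188.88443277]
 [  0.           0.           1.        ]] -0.018375093383626535 [[ 0.00175237 -0.99998121  0.00587401]
 [-0.98402664 -0.00277001 -0.1779997 ]
 [ 0.17801262 -0.00546826 -0.98401301]] [-0.00522559  0.640371    0.88684931]
```

View pics/scene0.png

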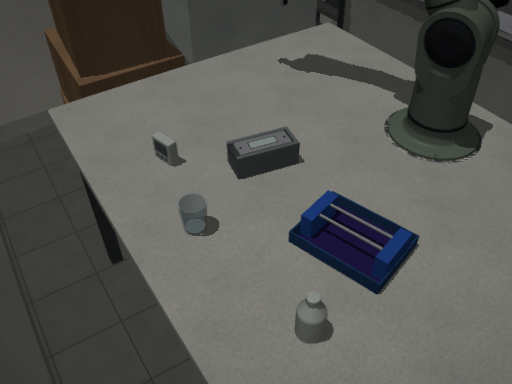

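View pics/top0.png

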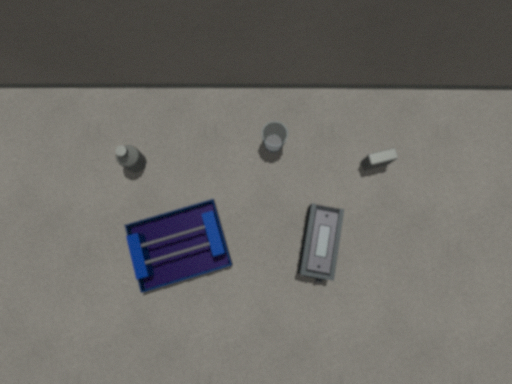

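Run:
```python
import cv2,numpy as np
t=cv2.imread("pics/top0.png"); s=cv2.imread("pics/scene0.png")
a=cv2.resize(t[195:295,280:365],None,fx=6,fy=6,interpolation=cv2.INTER_CUBIC)
b=cv2.resize(s[115:190,215:310],None,fx=8,fy=8,interpolation=cv2.INTER_CUBIC)
g=lambda i:(255*(i/255.)**.6).astype(np.uint8)
cv2.imwrite("pics/a1.png",g(a));cv2.imwrite("pics/b1.png",g(b))
c=cv2.resize(t[190:300,115:240],None,fx=5,fy=5,interpolation=cv2.INTER_CUBIC)
cv2.imwrite("pics/c1.png",g(c))
```

```text
(no output)
```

View pics/a1.png

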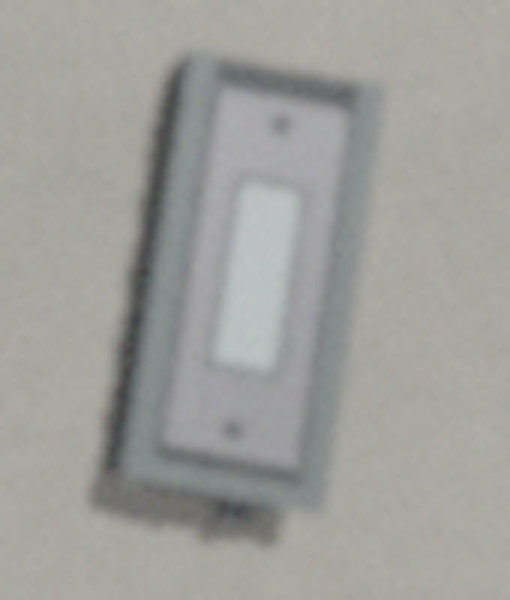

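View pics/b1.png

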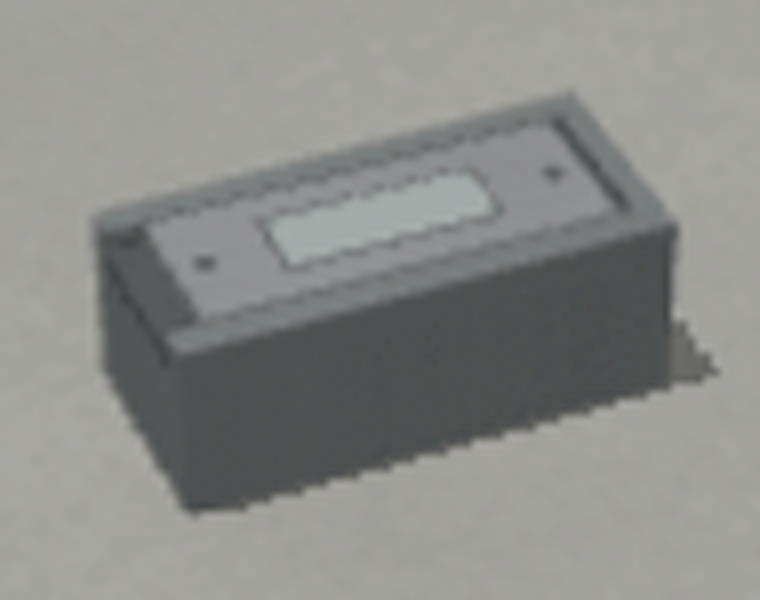

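View pics/c1.png

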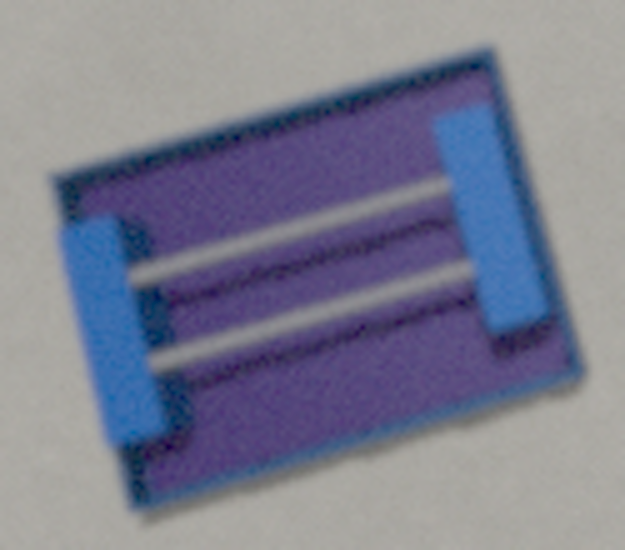

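```bash
cat > h.py <<'E'
import cv2,numpy as np
def load(n): return dict(np.load(n,allow_pickle=True))
def und(f,uv):
    uv=np.atleast_2d(np.asarray(uv,float)); K=f["mtx"]
    return cv2.undistortPoints(uv.reshape(-1,1,2),K,np.array([float(f["k1"]),0,0,0,0])).reshape(-1,2)
def plane(f,uv,z):
    n=und(f,uv); R,t=f["R"],f["t"]; c=-R.T@t
    d=np.c_[n,np.ones(len(n))]@R
    return c+d*((z-c[2])/d[:,2])[:,None]
def proj(f,X):
    X=np.atleast_2d(X).astype(float)
    return cv2.projectPoints(X,cv2.Rodrigues(f["R"])[0],f["t"],f["mtx"],np.array([float(f["k1"]),0,0,0,0]))[0].reshape(-1,2)
def tri(f,a,g,b):
    A=[];y=[]
    for q,p in((f,a),(g,b)):
        n=und(q,p)[0];R,t=q["R"],q["t"]
        for i in(0,1): A.append(R[i]-n[i]*R[2]); y.append(n[i]*t[2]-t[i])
    return np.linalg.lstsq(np.array(A),np.array(y),rcond=None)[0]
E
python3 - <<'E'
from h import *
T=load("top0.npz");S=load("scene0.npz")
# sample colours
t=T["pixels"];s=S["pixels"]
for n,p in dict(carr=(329,215),lip=(306,250),glass=(322,242),bench=(350,200),bed=(328,208)).items(): print(n,t[p[1],p[0]].astype(int),cv2.blur(t,(3,3))[p[1],p[0]])
for n,p in dict(carr=(241,147),lip=(250,155),front=(260,165),glass=(263,142),bench=(300,120)).items(): print(n,cv2.blur(s,(3,3))[p[1],p[0]])
# pan rods
E
```

```text
carr [123 120 120] [124 120 120]
lip [98 98 94] [95 95 89]
glass [159 159 151] [160 160 153]
bench [119 126 130] [121 128 132]
bed [69 67 64] [72 72 70]
carr [83 82 80]
lip [67 67 63]
front [38 38 35]
glass [129 132 122]
bench [116 123 123]
```

```bash
cat > m.py <<'E'
from h import *
T=load("top0.npz");S=load("scene0.npz")
k=8
def up(f,x0,y0,x1,y1):
    c=cv2.GaussianBlur(f["pixels"],(3,3),0.7)[y0:y1,x0:x1]
    return cv2.resize(c,None,fx=k,fy=k,interpolation=cv2.INTER_CUBIC).astype(int)
def back(p,x0,y0): return (np.asarray(p,float)+.5)/k-.5+[x0,y0]
def big(m):
    cs,_=cv2.findContours(m.astype(np.uint8)*255,cv2.RETR_EXTERNAL,cv2.CHAIN_APPROX_NONE)
    return max(cs,key=cv2.contourArea)
def rectm(P):
    (c,(w,h),a)=cv2.minAreaRect((P[:,:2]*1000).astype(np.float32)); return np.round(c,1),np.round((w,h),1),round(a,2)
E
python3 - <<'E'
from m import *
for nm,f,box,tc,tg in(("top",T,(295,200,350,290),109,141),("scene",S,(222,122,305,182),74,105)):
    im=up(f,*box); g=im[...,1]; br=im[...,0]-im[...,2]
    if nm=="top":
        mc=(br>-4)&(g>tc); 
    else: mc=(br>-4)&(g>tc)
    cc=big(mc); out=np.zeros(im.shape,np.uint8)
    cv2.imwrite(f"pics/m_{nm}.png",cv2.resize((mc*255).astype(np.uint8),None,fx=.9,fy=.9))
    P=plane(f,back(cc.reshape(-1,2),box[0],box[1]),.070); print(nm,"carrier",rectm(P))
    cc=big(g>tg); P=plane(f,back(cc.reshape(-1,2),box[0],box[1]),.070); print(nm,"glass?",rectm(P))
E
```

```text
top carrier (array([ 508.8, -166. ]), array([ 54.3, 145.8]), 78.91)
top glass? (array([ 508. , -166.3]), array([23.1, 72.7]), 79.16)
scene carrier (array([ 524.4, -140.5]), array([147.7, 210.3]), 79.85)
scene glass? (array([ 525.4, -138.5]), array([259.2, 237.1]), 55.94)
```

View pics/m_top.png

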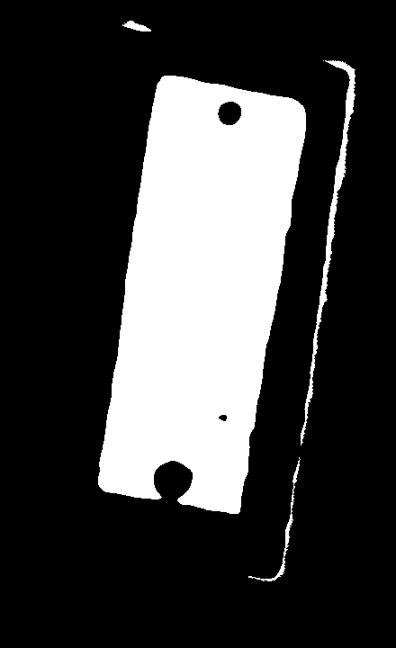

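View pics/m_scene.png

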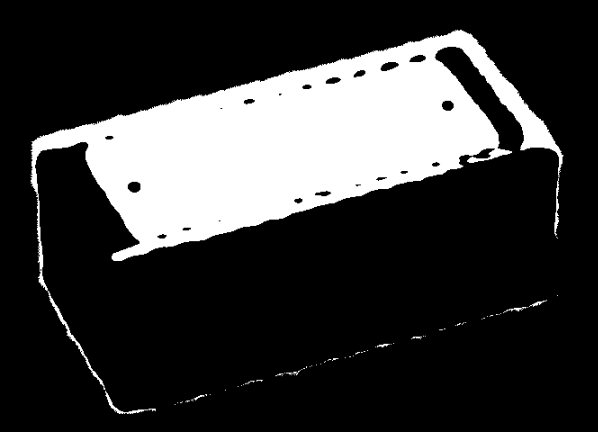

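Run:
```python
from m import *
B=lambda x,y:(x/8-.5+.06+215,y/8-.44+115); A=lambda x,y:(x/6+280-.42,y/6+195-.42)
for n,a,b in(("hole front",(281,124),(205,263)),("hole rear",(233,429),(555,173)),
 ("glass c",(255,275),None)):
    if b: print(n,np.round(tri(T,A(*a),S,B(*b))*1000,1), np.round(plane(T,A(*a),.07)*1000,1),np.round(plane(S,B(*b),.07)*1000,1))
for n,a in(("FL",(185,55)),("FR",(385,85)),("RR",(322,510)),("RL",(112,480))): print("top blk",n,np.round(plane(T,A(*a),.07)*1000,1))
for n,b in(("FR",(97,215)),("FL",(175,355)),("RL",(677,228)),("RR",(573,92))): print("sc blk",n,np.round(plane(S,B(*b),.07)*1000,1))
```

```text
hole front [ 570.9 -177.9   70.7] [[ 571.  -178.2   70. ]] [[ 570.3 -178.6   70. ]]
hole rear [ 445. -154.   71.] [[ 445.4 -154.5   70. ]] [[ 443.9 -154.6   70. ]]
top blk FL [[ 600.2 -138.4   70. ]]
top blk FR [[ 587.6 -222.7   70. ]]
top blk RR [[ 413. -190.   70.]]
top blk RL [[ 425.  -104.5   70. ]]
sc blk FR [[ 586.8 -222.    70. ]]
sc blk FL [[ 604.1 -142.3   70. ]]
sc blk RL [[ 427.8 -106.2   70. ]]
sc blk RR [[ 410.8 -190.4   70. ]]
```

Run:
```python
from m import *
# support blocks tops (bright blue) in top view at z=.066
f=T; box=(118,193,238,298); im=up(f,*box)
m=(im[...,0]>125)&(im[...,0]-im[...,2]>70)
cv2.imwrite("pics/pm.png",cv2.resize((m*255).astype(np.uint8),None,fx=.6,fy=.6))
cs,_=cv2.findContours(m.astype(np.uint8)*255,cv2.RETR_EXTERNAL,cv2.CHAIN_APPROX_NONE)
cs=sorted(cs,key=cv2.contourArea)[-2:]
C=[]
for c in cs:
    r=rectm(plane(f,back(c.reshape(-1,2),*box[:2]),.066));print("blk",r);C.append(r[0])
C=np.array(C);print("mid",C.mean(0),"sep",np.linalg.norm(C[0]-C[1]),"ang",np.degrees(np.arctan2(*(C[0]-C[1])[::-1])))
s=cv2.resize(S["pixels"][185:292,280:425],None,fx=5.4,fy=5.4,interpolation=cv2.INTER_CUBIC)
cv2.imwrite("pics/ps.png",(255*(s/255.)**.6).astype(np.uint8))
```

```text
blk (array([470. , 296.6]), array([103.9,  25.2]), 16.66)
blk (array([527.6, 109.2]), array([106.8,  27.3]), 16.81)
mid [498.8 202.9] sep 196.05233995033066 ang 107.08553980598506
```

View pics/ps.png

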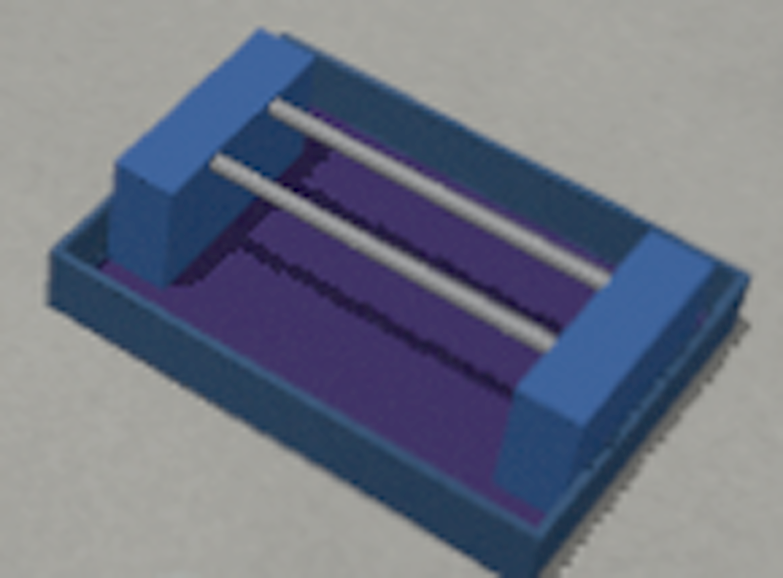

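View pics/pm.png

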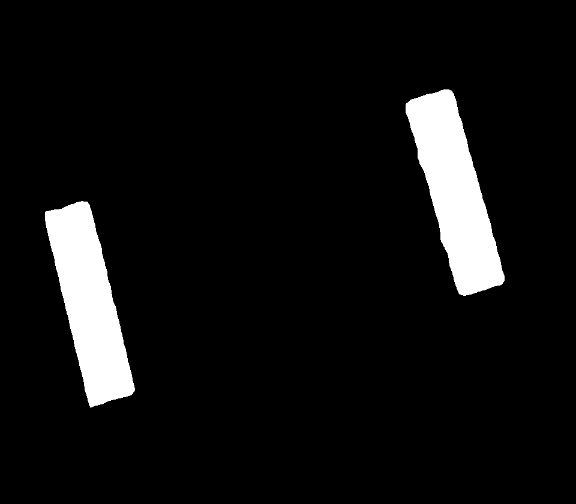

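>>> step_arm --plan '[[[4,6.5,0,-0.07],[8,13,0,-0.15],[11,18,0,-0.22],[15,23,0,-0.3],[18,28,0,-0.36],[21,33,0,-0.42],[24,38,0,-0.48],[27.9,44.2,-5,-0.482],[27.9,44.2,-9,-0.482],[27.9,44.2,-12,-0.482],[27.9,44.2,-13,-0.482],[27.9,44.2,-13,-0.482]]]' --jaw 1 --force 30

```text
clock: 1.1
position: [0.4339, -0.196, 0.308]
tool_rot: [-3.141, 0.001, -1.76]
force: [1.4, -1.5, -0.4]
grip_width: -0.0
```

Run:
```python
from m import *
B=lambda p:np.array(p)/5.4-.41+[280,185]
c=[plane(S,B(q),.066).mean(0)*1000 for q in([(262,28),(315,58),(168,192),(117,160)],[(650,232),(712,265),(580,425),(517,390)])]
c=np.array(c);print(c,c.mean(0),np.linalg.norm(c[0]-c[1]),np.degrees(np.arctan2(*(c[1]-c[0])[[1,0]])))
r=[(273,103),(608,277),(217,160),(552,342)]
# rods crest ends approx
P=plane(S,[B(q) for q in r],.064)*1000;print(P.round(1),P.mean(0))
A=lambda p:np.array(p)/5-.4+[115,190]
P=plane(T,[A(q) for q in[(135,274),(448,187),(155,361),(472,272)]],.064)*1000;print(P.round(1),P.mean(0))
from workcell import bot
s=bot.observe();print(s["position"],s["force"],s["tool_rot"])
```

```text
[[526.82129458 108.799104    66.        ]
 [471.07913545 297.04808305  66.        ]] [498.95021502 202.92359353  66.        ] 196.32846564172573 106.49447949691206
[[503.3 118.5  64. ]
 [453.7 274.8  64. ]
 [545.5 132.5  64. ]
 [497.3 287.8  64. ]] [499.96342243 203.38541745  64.        ]
[[497.4 285.1  64. ]
 [541.3 129.8  64. ]
 [454.7 272.8  64. ]
 [498.9 116.7  64. ]] [498.08660552 201.08831239  64.        ]
[ 0.43392638 -0.19598566  0.30804202] [ 1.42220516 -1.52933892 -0.3876419 ] [-3.14086181e+00  1.03988715e-03 -1.76000914e+00]
```

>>> step_arm --plan '[[[2.0,3.0,-4,0],[2.5,3.9,-5.5,0],[2.5,3.9,-6,0],[2.5,3.9,-6,0],[2.5,3.9,-6,0],[2.5,3.9,-6,0]]]'

```text
clock: 1.6
position: [0.4587, -0.1581, 0.2489]
tool_rot: [-3.14, 0.001, -1.762]
force: [-0.7, -0.4, -0.2]
grip_width: 0.0001
```

>>> step_arm --plan '[[[0,0,-0.2,0],[0,0,-0.35,0],[0,0,-0.45,0],[0,0,-0.45,0],[0,0,-0.45,0],[0,0,-0.45,0]]]'

```text
clock: 2.1
position: [0.4587, -0.1581, 0.2445]
tool_rot: [-3.14, 0.001, -1.762]
force: [-0.3, -0.5, 0.6]
grip_width: -0.0001
```

```bash
python3 -c "
from workcell import bot
s=bot.observe();print(s['position'],s['force'],s['clock'])"
```

```text
[ 0.4587366  -0.15806533  0.24452785] [-0.28223528 -0.47702548  0.63953944] 2.1
```

>>> step_arm --plan '[[[0,0,-0.05,0],[0,0,-0.1,0],[0,0,-0.1,0],[0,0,-0.1,0]]]'

```text
clock: 2.43
position: [0.4587, -0.1581, 0.2435]
tool_rot: [-3.14, 0.001, -1.762]
force: [0.7, 0.5, 0.2]
grip_width: 0.0004
```

>>> step_arm --plan '[[[0,0,-0.03,0],[0,0,-0.05,0],[0,0,-0.05,0],[0,0,-0.05,0]]]'

```text
clock: 2.77
position: [0.4587, -0.1581, 0.2432]
tool_rot: [-3.14, 0.001, -1.762]
force: [-1.0, 0.2, 6.6]
grip_width: -0.0002
```

>>> step_arm --plan '[[[0,0,-0.04,0],[0,0,-0.04,0],[0,0,-0.04,0]]]'

```text
clock: 3.02
position: [0.4587, -0.1581, 0.2431]
tool_rot: [-3.14, 0.001, -1.762]
force: [-1.7, 1.6, 9.7]
grip_width: 0.0004
```

```bash
python3 -c "
from workcell import bot
s=bot.observe();print(s['position'],s['force'],s['clock'])"
```

```text
[ 0.45873862 -0.15805451  0.24306381] [-1.73869968  1.631911    9.7212247 ] 3.0167
```

>>> step_arm --plan '[[[0.1,-0.02,-0.03,0],[0.25,-0.048,-0.03,0],[0.41,-0.079,-0.03,0],[0.57,-0.109,-0.03,0],[0.74,-0.142,-0.03,0],[0.9,-0.172,-0.03,0],[0.98,-0.188,-0.03,0],[0.98,-0.188,-0.03,0]]]'

```text
clock: 3.68
position: [0.4685, -0.16, 0.243]
tool_rot: [-3.14, 0.0, -1.762]
force: [-2.8, 0.0, 10.9]
grip_width: -0.0003
```

Run:
```python
from workcell import bot
import cv2,numpy as np
s=bot.observe();print(s['position'],s['force'],s['clock'])
for n in("scene","top"):
    f=bot.grab_frame(n); np.savez(f"{n}1.npz",**f)
    p=f["pixels"]; c=p[195:295,280:365] if n=="top" else p[100:190,205:310]
    c=cv2.resize(c,None,fx=5.5,fy=5.5,interpolation=cv2.INTER_CUBIC); cv2.imwrite(f"pics/{n}1.png",(255*(c/255.)**.6).astype(np.uint8))
s=bot.observe();print(s['position'],s['force'],s['clock'])
```

```text
[ 0.4685199  -0.16000272  0.24301051] [-2.82353743  0.01135858 10.9362813 ] 3.6833
[ 0.46850021 -0.15996618  0.24302153] [-2.50377328  0.83841236 10.64330485] 3.7833
```

View pics/scene1.png

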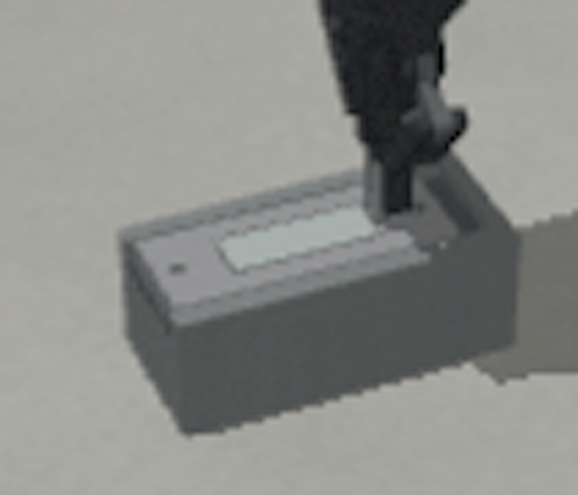

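View pics/top1.png

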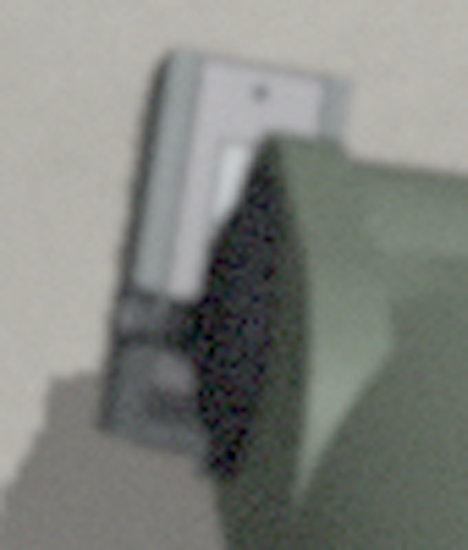

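Run:
```python
from m import *
print(plane(S,np.array((178,268))/5.5-.41+[205,100],.0697)*1000, plane(T,np.array((261,94))/5.5-.41+[280,195],.0697)*1000)
```

```text
[[ 579.29563023 -180.50751474   69.7       ]] [[ 580.12144319 -180.09477648   69.7       ]]
```

>>> step_arm --plan '[[[0.1,-0.02,-0.02,0],[0.3,-0.057,-0.02,0],[0.55,-0.105,-0.02,0],[0.8,-0.153,-0.02,0],[1.05,-0.201,-0.02,0],[1.3,-0.249,-0.02,0],[1.55,-0.297,-0.02,0],[1.75,-0.335,-0.02,0],[1.9,-0.364,-0.02,0],[1.96,-0.376,-0.02,0],[1.96,-0.376,-0.02,0]]]'

```text
clock: 4.7
position: [0.4881, -0.1638, 0.2431]
tool_rot: [-3.14, 0.0, -1.762]
force: [-1.8, 0.6, 8.4]
grip_width: 0.0001
```

>>> step_arm --plan '[[[0.1,-0.02,-0.04,0],[0.3,-0.057,-0.04,0],[0.55,-0.105,-0.04,0],[0.8,-0.153,-0.04,0],[1.05,-0.201,-0.04,0],[1.3,-0.249,-0.04,0],[1.55,-0.297,-0.04,0],[1.75,-0.335,-0.04,0],[1.9,-0.364,-0.04,0],[1.96,-0.376,-0.04,0],[1.96,-0.376,-0.04,0]]]'

```text
clock: 5.62
position: [0.5078, -0.1676, 0.243]
tool_rot: [-3.14, 0.0, -1.762]
force: [-4.0, -0.2, 11.1]
grip_width: 0.0
```

```bash
cat > look.py <<'E'
import sys
from workcell import bot
from h import *
k=sys.argv[1]; z=5.5
s=bot.observe();print(np.round(s['position'],4),np.round(s['force'],2),s['clock'],s['grip_width'])
boxes=eval(sys.argv[2]) if len(sys.argv)>2 else {"top":(270,180,375,285),"scene":(205,95,320,200)}
for n,(x0,y0,x1,y1) in boxes.items():
    f=bot.grab_frame(n); np.savez(f"{n}{k}.npz",**f)
    c=cv2.resize(f["pixels"][y0:y1,x0:x1],None,fx=z,fy=z,interpolation=cv2.INTER_CUBIC); cv2.imwrite(f"pics/{n}{k}.png",(255*(c/255.)**.6).astype(np.uint8))
E
python3 look.py 2
```

```text
[ 0.5078 -0.1676  0.243 ] [-3.96 -0.23 11.14] 5.6167 3.5899604849302e-05
```

View pics/scene2.png

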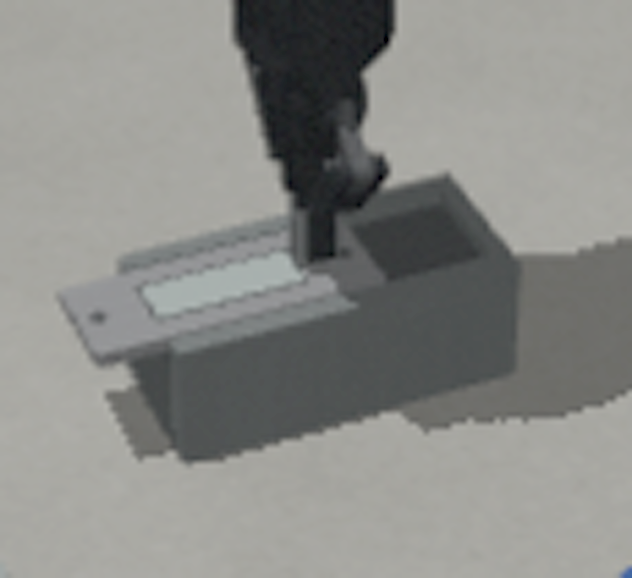

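View pics/top2.png

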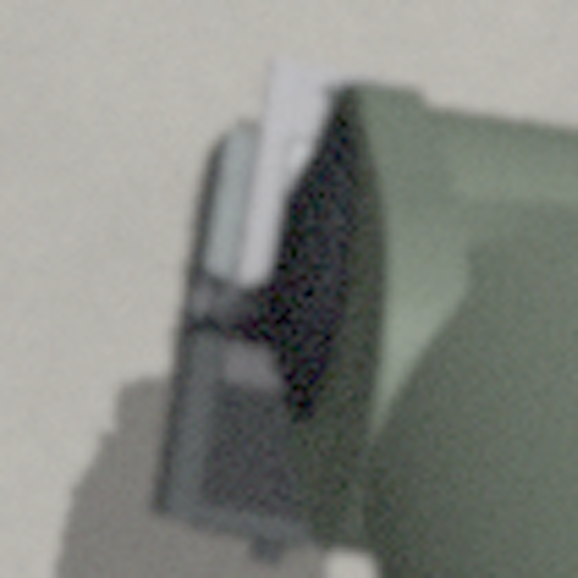

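Run:
```python
from m import *
B=lambda p:np.array(p)/5.5-.41+[205,95]
h=plane(S,B((97,317)),.0697)[0,:2]*1000
u=np.array([.9822,-.1882]);e=np.array([507,-164.6])+90*u
print(h,"overhang",(h-e)@u+11, "lat",(h-e)@np.array([.1882,.9822]))
print(np.round([plane(S,B(p),.0697)[0]*1000 for p in((57,293),(103,362))],1))
```

```text
[ 620.51890706 -187.90545169] overhang 36.87210932645581 lat -1.5263563427101647
[[ 627.3 -215.3   69.7]
 [ 635.4 -156.4   69.7]]
```

>>> step_arm --plan '[[[0.1,-0.02,-0.02,0],[0.3,-0.057,-0.02,0],[0.55,-0.105,-0.02,0],[0.8,-0.153,-0.02,0],[1.05,-0.201,-0.02,0],[1.25,-0.24,-0.02,0],[1.35,-0.259,-0.02,0],[1.35,-0.259,-0.02,0],[1.35,-0.259,0.3,0],[1.35,-0.259,1,0],[1.35,-0.259,3,0],[1.35,-0.259,6,0]]]'

```text
clock: 6.72
position: [0.5206, -0.1699, 0.3023]
tool_rot: [3.14, 0.0, -1.762]
force: [-0.1, -0.1, -0.4]
grip_width: -0.0001
```

>>> step_arm --plan '[[[0,0,1,0],[-1,0,3,0],[-4,0,4,0],[-8,2,5,0],[-11,6,5,0],[-13,10,5,0],[-13,13,5,0],[-13,13,5,0]]]' --jaw 0

```text
clock: 7.38
position: [0.389, -0.0348, 0.3531]
tool_rot: [3.141, 0.002, -1.756]
force: [1.6, 0.9, 0.7]
grip_width: 0.0855
```

```bash
python3 look.py 3
```

```text
[ 0.389  -0.0348  0.3531] [1.64 0.87 0.68] 7.3833 0.08551406441713212
```

View pics/scene3.png

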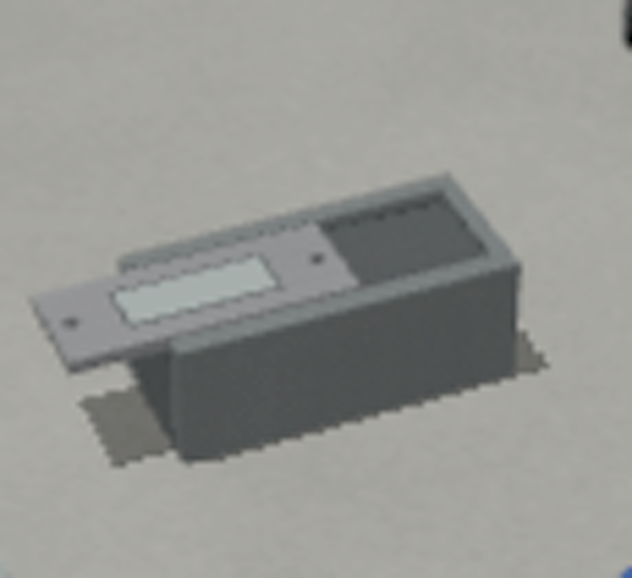

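View pics/top3.png

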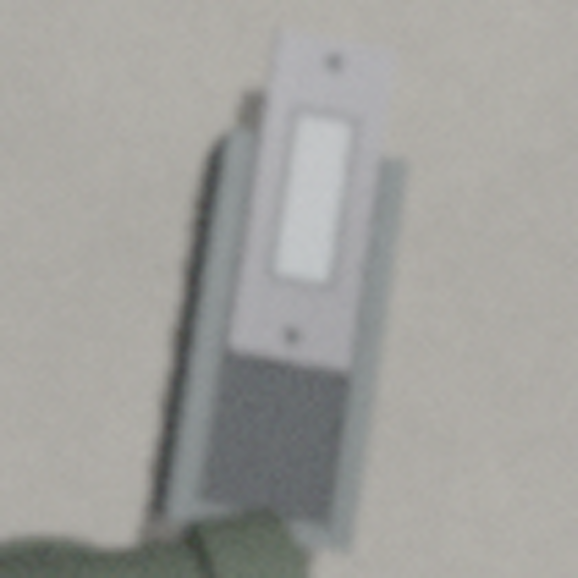

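Run:
```python
from m import *
B=lambda p:np.array(p)/5.5-.41+[205,95]
A=lambda p:np.array(p)/5.5-.41+[270,180]
T=load("top3.npz");S=load("scene3.npz")
f=tri(T,A((333,63)),S,B((70,323)))*1e3; r=tri(T,A((291,335)),S,B((317,259)))*1e3
print("holes",f.round(1),r.round(1),(f+r)/2,"d",np.linalg.norm(f-r),"yaw",np.degrees(np.arctan2(*(f-r)[[1,0]])))
ft=plane(T,A((333,63)),.07)[0]*1e3;rt=plane(T,A((291,335)),.07)[0]*1e3
fs=plane(S,B((70,323)),.07)[0]*1e3;rs=plane(S,B((317,259)),.07)[0]*1e3
print("top",ft,rt,"sc",fs,rs)
u=np.array([.9822,-.1882]);e=np.array([507,-164.6])+90*u
c=(ft+rt+fs+rs)[:2]/4;print("c",c,"overhang",(c-e)@u+75,"lat",(c-e)@np.array([.1882,.9822]))
# front edge line from block corner to carrier front in both views
for nm,p,q in(("top",plane(T,[A((278,30)),A((395,45))],.07),plane(T,[A((240,128)),A((405,158))],.07)),("sc",plane(S,[B((33,300)),B((72,368))],.07),plane(S,[B((120,260)),B((175,350))],.07))):
    print(nm,(p.mean(0)[:2]*1e3-q.mean(0)[:2]*1e3)@u, np.linalg.norm(p[0]-p[1])*1e3,np.linalg.norm(q[0]-q[1])*1e3)
```

```text
holes [ 633.5 -190.    70.2] [ 507.8 -166.2   70.7] [ 570.67368261 -178.12511688   70.44823867] d 127.94642399515675 yaw -10.71629251885784
top [ 633.03502299 -189.64078202   70.        ] [ 507.89379847 -166.40396834   70.        ] sc [ 633.83144    -190.79815575   70.        ] [ 507.24555469 -166.98773015   70.        ]
c [ 570.50145404 -178.45765907] overhang 49.96689239282652 lat -1.6600190861545812
top 50.130069916638504 54.76581458446988 76.99803357479024
sc 49.61696129214842 57.14076689731943 77.27377864055816
```

>>> step_arm --plan '[[[3,-2,0,0],[6.5,-4.4,0,0],[10,-6.8,0,0],[13.5,-9.1,0,0],[17,-11.5,-1,0],[20,-13.5,-3,0],[22,-14.9,-5,0],[22.38,-15.16,-7,0],[22.38,-15.16,-8,0],[22.38,-15.16,-8,0],[22.38,-15.16,-8,0]]]'

```text
clock: 8.4
position: [0.6137, -0.1905, 0.2731]
tool_rot: [3.14, 0.001, -1.759]
force: [-0.1, -0.5, 0.7]
grip_width: 0.0854
```

```bash
python3 look.py 4; python3 -c "
from workcell import bot
print(bot.observe()['tool_rot'],bot.observe()['position'])"
```

```text
[ 0.6137 -0.1905  0.2731] [-0.07 -0.52  0.66] 8.4 0.08543695455109784
[-3.14055712e+00  6.12673590e-04 -1.75801184e+00] [ 0.61417712 -0.19014874  0.27450718]
```

View pics/scene4.png

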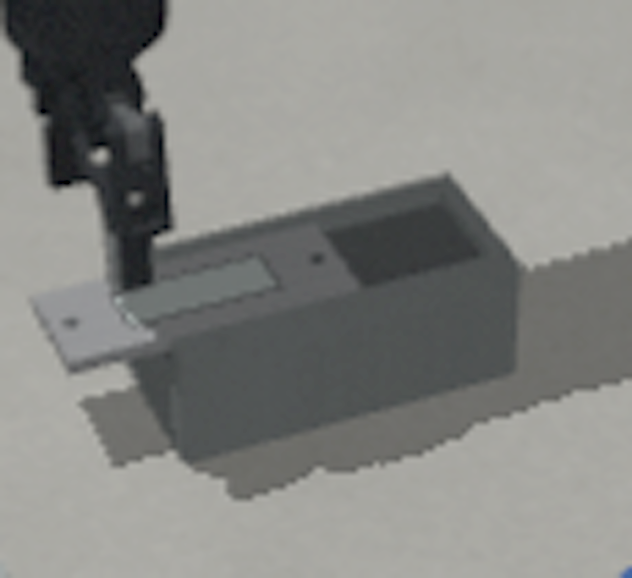

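>>> step_arm --plan '[[[-0.14,0.37,0,0],[-0.14,0.37,0,0],[-0.14,0.37,0,0],[-0.14,0.37,0,0],[-0.14,0.37,0,0],[-0.14,0.37,0,0]]]'

```text
clock: 9.0
position: [0.6128, -0.1865, 0.2746]
tool_rot: [-3.141, 0.001, -1.758]
force: [-0.3, -0.0, 0.5]
grip_width: 0.0851
```

```bash
python3 -c "
from workcell import bot
s=bot.observe();print(s['tool_rot'],s['position'],s['qd'],s['force'])"
```

```text
[-3.14052248e+00  5.50288141e-04 -1.75800305e+00] [ 0.61276678 -0.18649214  0.2745766 ] [-0.00099966  0.00355693  0.00025944 -0.00137572  0.00017301  0.00256732
 -0.00101015] [-0.30189033 -0.04771675  0.47941978]
```

>>> step_arm --plan '[[[0,0,-1.5,0],[0,0,-3,0],[0,0,-4.3,0],[0,0,-5.2,0],[0,0,-5.7,0],[0,0,-5.85,0],[0,0,-5.85,0],[0,0,-5.85,0],[0,0,-5.85,0]]]'

```text
clock: 9.75
position: [0.613, -0.1866, 0.2167]
tool_rot: [-3.14, 0.0, -1.758]
force: [-0.1, -1.0, -0.1]
grip_width: 0.0852
```

```bash
python3 look.py 5
```

```text
[ 0.613  -0.1866  0.2167] [-0.08 -0.99 -0.1 ] 9.75 0.08518786521297506
```

View pics/scene5.png

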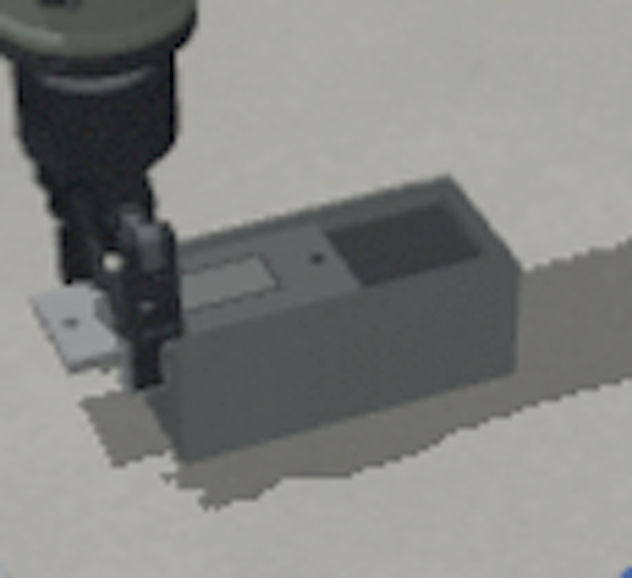

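View pics/top5.png

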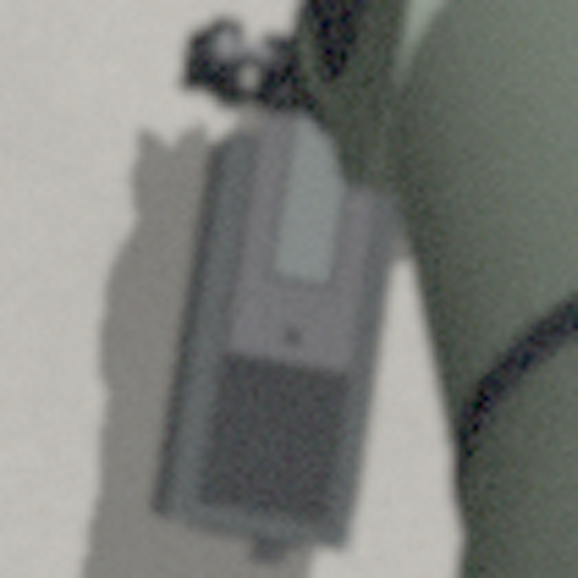

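>>> step_arm --plan '[[[0,0,0,0],[0,0,0,0],[0,0,0,0],[0,0,0,0],[0,0,0,0],[0,0,0,0]]]' --jaw 1 --force 25

```text
clock: 10.35
position: [0.613, -0.1865, 0.2169]
tool_rot: [-3.139, 0.0, -1.758]
force: [0.4, -0.1, 4.4]
grip_width: 0.0557
```

```bash
python3 look.py 6
```

```text
[ 0.613  -0.1865  0.2169] [ 0.43 -0.11  4.36] 10.35 0.05566929927905091
```

View pics/scene6.png

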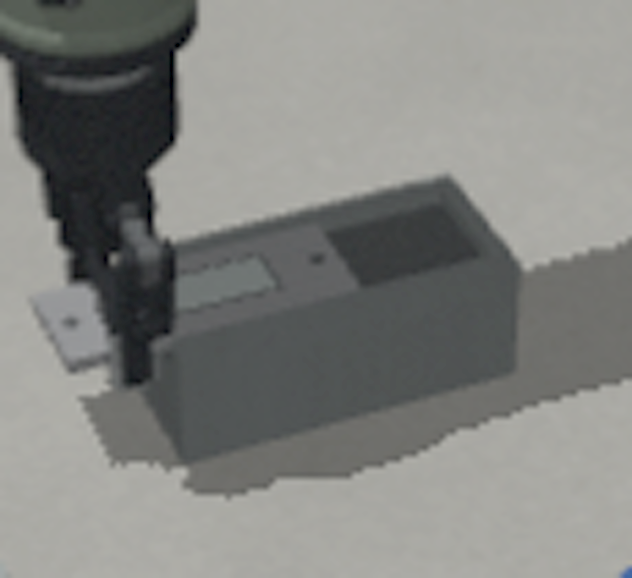

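>>> step_arm --plan '[[[0,0,0.02,0],[0,0,0.02,0],[0,0,0.02,0],[0,0,0.02,0]]]' --force 80

```text
clock: 10.78
position: [0.613, -0.1866, 0.2171]
tool_rot: [-3.139, 0.0, -1.758]
force: [-1.7, 1.0, 5.7]
grip_width: 0.0541
```

>>> step_arm --plan '[[[0,0,0.05,0],[0,0,0.15,0],[0,0,0.3,0],[0,0,0.5,0],[0,0,0.75,0],[0,0,1.0,0],[0,0,1.3,0],[0,0,1.7,0],[0,0,2.1,0],[0,0,2.5,0],[0,0,2.5,0],[0,0,2.5,0]]]'

```text
clock: 11.78
position: [0.6131, -0.1866, 0.2425]
tool_rot: [-3.139, 0.0, -1.758]
force: [-0.4, -0.4, -3.9]
grip_width: 0.0544
```

```bash
python3 look.py 7
```

```text
[ 0.6131 -0.1866  0.2425] [-0.36 -0.43 -3.93] 11.7833 0.054364457735938
```

View pics/scene7.png

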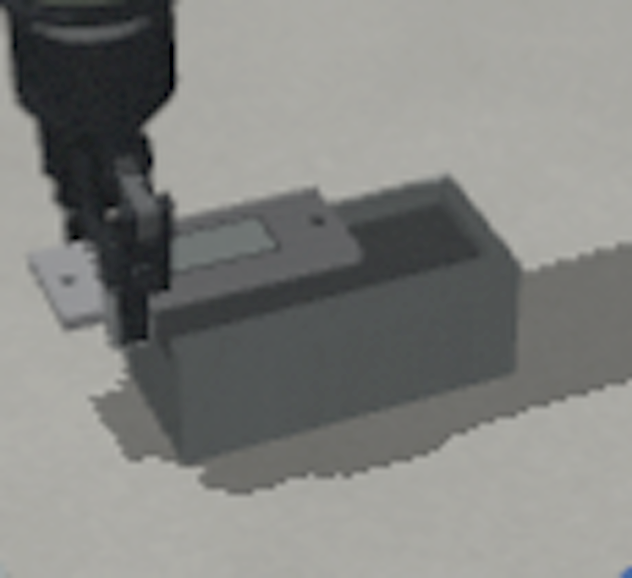

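Run:
```python
from m import *
B=lambda p:np.array(p)/5.5-.41+[205,95]
for p,xy in(((67,281),(633.4,-190.1)),((320,221),(507.6,-166.6))):
    z=np.linspace(.05,.13,161); P=np.array([plane(S,B(p),q)[0] for q in z])*1e3
    d=np.linalg.norm(P[:,:2]-xy,axis=1); i=d.argmin(); print(P[i],d[i])
```

```text
[ 633.72648316 -190.44895387   95.5       ] 0.47787033653373157
[ 506.25665052 -165.62713718   93.5       ] 1.6586289168770996
```

>>> step_arm --plan '[[[0,0,0.5,0],[0,0,1.5,0],[0,0,3,0],[-0.1,0.5,4.5,0],[-0.3,1.7,5.5,0.01],[-0.6,3.4,6,0.03],[-1,5.5,6,0.06],[-1.4,7.8,6,0.09],[-1.8,10.2,6,0.12],[-2.3,12.7,6,0.15],[-2.7,15.2,6,0.18],[-3.2,17.7,6,0.21]]]'

```text
clock: 12.88
position: [0.5799, -0.0065, 0.3023]
tool_rot: [-3.14, 0.001, -1.544]
force: [0.4, -0.1, -4.6]
grip_width: 0.0542
```

```bash
python3 -c "
from workcell import bot
s=bot.observe();print(s['tool_rot'],s['position'],s['force'],s['grip_width'])"
```

```text
[-3.13958264e+00  1.02418675e-03 -1.54387339e+00] [ 0.57994714 -0.0065047   0.30225568] [ 0.37722974 -0.142382   -4.636181  ] 0.05415034836710856
```

>>> step_arm --plan '[[[-0.4,2.4,0,0.03],[-0.9,4.9,0,0.06],[-1.3,7.4,0,0.09],[-1.8,9.9,0,0.12],[-2.2,12.4,0,0.15],[-2.6,14.9,0,0.18],[-3.1,17.3,0,0.21],[-3.4,19.3,0,0.235],[-3.7,20.8,0,0.25],[-3.9,21.8,0,0.26],[-3.94,22.17,0,0.264],[-3.94,22.17,0,0.264]]]'

```text
clock: 13.88
position: [0.5402, 0.2158, 0.3023]
tool_rot: [-3.14, 0.001, -1.279]
force: [0.3, -1.4, -4.5]
grip_width: 0.0546
```

>>> step_arm --plan '[[[0,0,-1,0],[0,0,-2.5,0],[0,0,-4,0],[0,0,-5,0],[0,0,-5.5,0],[0,0,-5.5,0],[0,0,-5.5,0],[0,0,-5.5,0]]]'

```text
clock: 14.55
position: [0.5405, 0.2157, 0.2479]
tool_rot: [-3.139, 0.001, -1.279]
force: [-0.0, 0.9, -4.6]
grip_width: 0.0539
```

```bash
python3 look.py 8 '{"top":(115,185,240,305),"scene":(275,150,425,300)}';python3 -c "
from workcell import bot
s=bot.observe();print(s['tool_rot'],s['position'],s['force'],s['grip_width'])"
```

```text
[0.5405 0.2157 0.2479] [-0.04  0.87 -4.61] 14.55 0.05393976125547866
[-3.13855287e+00  1.09913173e-03 -1.27899402e+00] [0.54043935 0.21576778 0.24796171] [-0.63801436  1.14897968 -4.68246104] 0.054131649430334036
```

View pics/scene8.png

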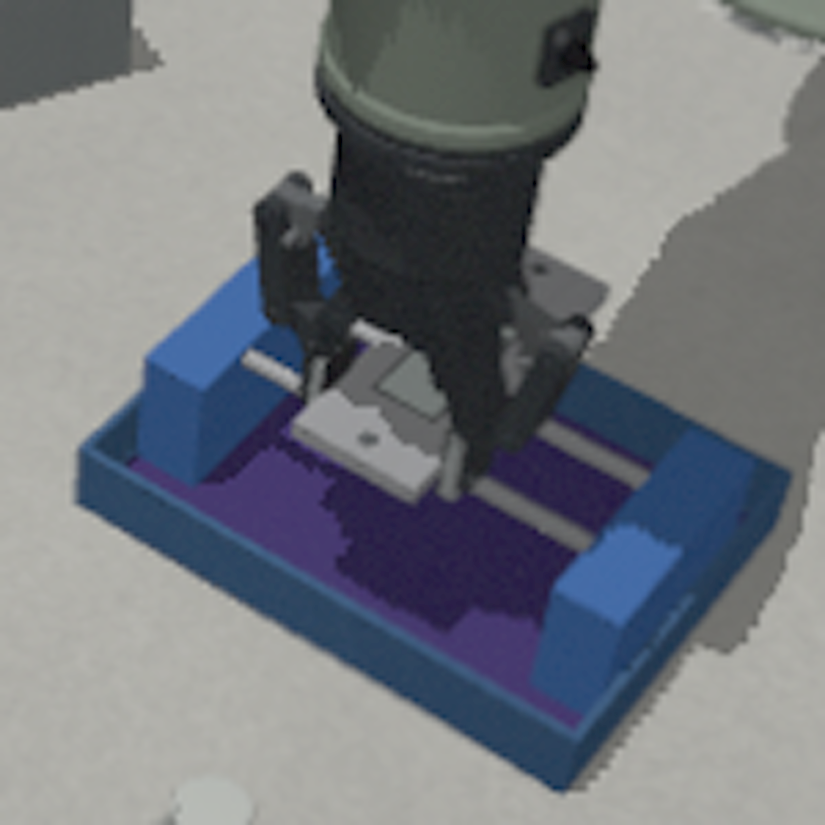

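View pics/top8.png

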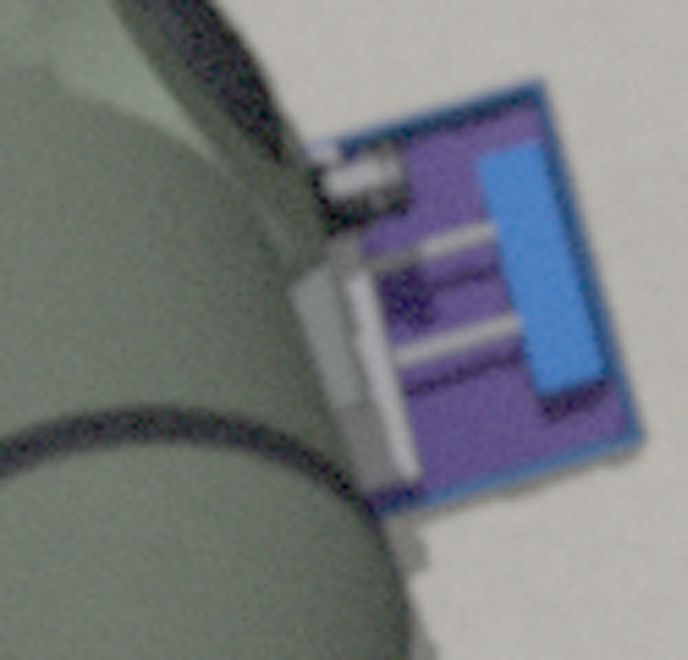

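Run:
```python
from m import *
B=lambda p:np.array(p)/5.5-.41+[275,150]
for z in(.0995,.1009,.1025):
    f,r=plane(S,[B((369,438)),B((540,268))],z)*1e3
    print(z,f.round(1),r.round(1),((f+r)/2).round(1),np.linalg.norm(f-r),np.degrees(np.arctan2(*(f-r)[[1,0]])))
```

```text
0.0995 [558.6 220.3  99.5] [436.8 185.7  99.5] [497.7 203.   99.5] 126.53383197197715 15.843848787017102
0.1009 [559.5 221.2 100.9] [438.  186.7 100.9] [498.8 203.9 100.9] 126.3039429556557 15.84384878701717
0.1025 [560.6 222.2 102.5] [439.4 187.8 102.5] [500.  205.  102.5] 126.0412126512882 15.843848787017125
```

>>> step_arm --plan '[[[0,-0.08,-0.8,0],[0,-0.08,-1.5,0],[0,-0.08,-2.0,0],[0,-0.08,-2.3,0],[0,-0.08,-2.45,0],[0,-0.08,-2.5,0],[0,-0.08,-2.5,0],[0,-0.08,-2.5,0]]]'

```text
clock: 15.32
position: [0.5405, 0.215, 0.2231]
tool_rot: [-3.138, 0.001, -1.279]
force: [-0.2, -0.3, -4.2]
grip_width: 0.0543
```

```bash
python3 look.py 9 '{"scene":(290,170,425,275)}'
```

```text
[0.5405 0.215  0.2231] [-0.19 -0.27 -4.25] 15.3167 0.05428281982223596
```

View pics/scene9.png

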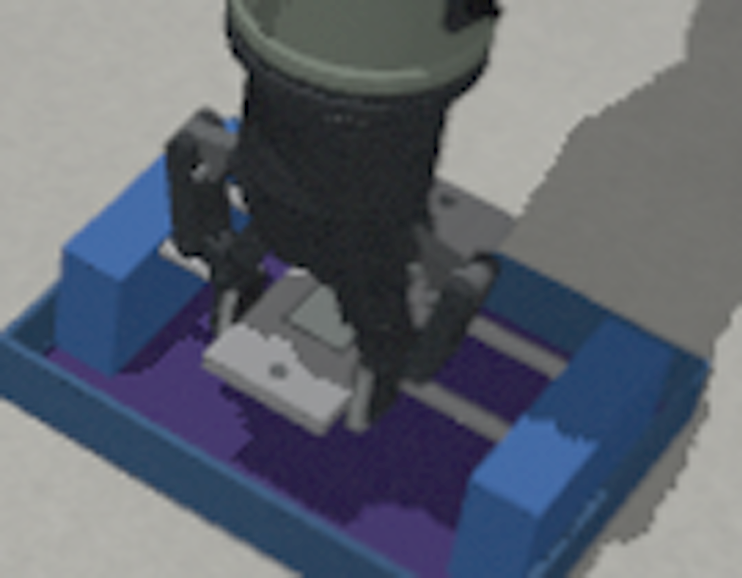

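>>> step_arm --plan '[[[0,0,-0.1,0],[0,0,-0.2,0],[0,0,-0.25,0],[0,0,-0.25,0],[0,0,-0.25,0]]]'

```text
clock: 15.78
position: [0.5405, 0.215, 0.2206]
tool_rot: [-3.138, 0.001, -1.279]
force: [0.5, -0.0, -4.8]
grip_width: 0.0543
```

>>> step_arm --plan '[[[0,0,-0.03,0],[0,0,-0.07,0],[0,0,-0.07,0],[0,0,-0.07,0]]]'

```text
clock: 16.12
position: [0.5405, 0.215, 0.22]
tool_rot: [-3.138, 0.001, -1.279]
force: [0.9, 1.1, -2.9]
grip_width: 0.0541
```

>>> step_arm --plan '[[[0,0,-0.03,0],[0,0,-0.05,0],[0,0,-0.05,0],[0,0,-0.05,0]]]'

```text
clock: 16.45
position: [0.5406, 0.215, 0.2195]
tool_rot: [-3.138, 0.001, -1.279]
force: [0.1, 0.0, -1.0]
grip_width: 0.0544
```

>>> step_arm --plan '[[[0,0,-0.02,0],[0,0,-0.04,0],[0,0,-0.04,0],[0,0,-0.04,0]]]'

```text
clock: 16.78
position: [0.5405, 0.215, 0.2194]
tool_rot: [-3.138, 0.001, -1.279]
force: [-2.6, -1.0, 5.0]
grip_width: 0.0543
```

>>> step_arm --plan '[[[0,0,-0.02,0],[0,0,-0.04,0],[0,0,-0.04,0],[0,0,-0.04,0]]]'

```text
clock: 17.12
position: [0.5406, 0.2151, 0.2192]
tool_rot: [-3.138, 0.001, -1.279]
force: [-2.5, -1.3, 7.4]
grip_width: 0.0542
```

>>> step_arm --plan '[[[0,0,0,0],[0,0,0,0],[0,0,0,0],[0,0,0,0]]]' --force 20

```text
clock: 17.45
position: [0.5406, 0.2151, 0.2194]
tool_rot: [-3.138, 0.001, -1.279]
force: [-1.2, -1.6, 5.6]
grip_width: 0.0542
```

```bash
python3 look.py 10 '{"scene":(290,170,425,275)}'
```

```text
[0.5406 0.2151 0.2194] [-1.23 -1.63  5.6 ] 17.45 0.05423093100439989
```

View pics/scene10.png

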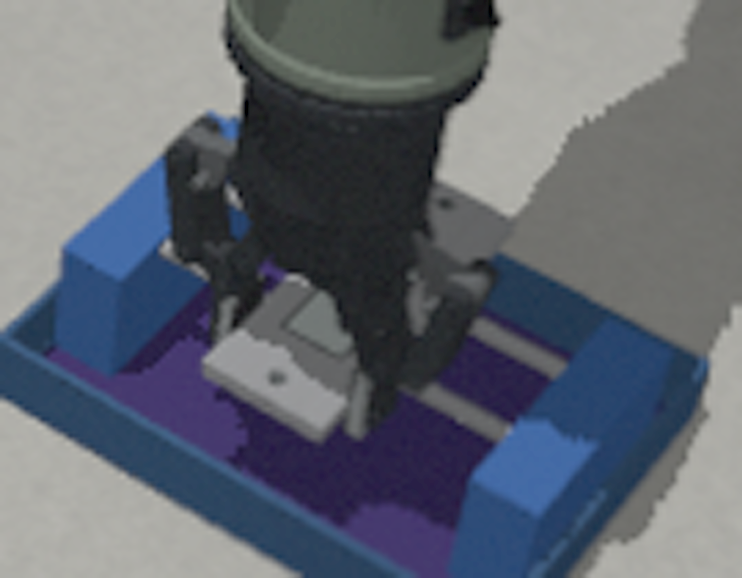

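Run:
```python
from m import *
B=lambda p:np.array(p)/5.5-.41+[290,170]
f,r=plane(S,[B((277,378)),B((447,203))],.072)*1e3
print(f.round(1),r.round(1),((f+r)/2).round(1),np.linalg.norm(f-r),np.degrees(np.arctan2(*(f-r)[[1,0]])))
```

```text
[560.1 220.9  72. ] [436.2 184.5  72. ] [498.2 202.7  72. ] 129.1950588811995 16.3609480877726
```

>>> step_arm --plan '[[[0,0,0,0],[0,0,0,0],[0,0,0,0],[0,0,0,0],[0,0,0,0],[0,0,0,0]]]' --jaw 0.6

```text
clock: 18.0
position: [0.5406, 0.215, 0.2194]
tool_rot: [-3.138, 0.001, -1.279]
force: [-2.0, -1.1, 5.8]
grip_width: 0.0545
```

>>> step_arm --plan '[[[0,0,0,0],[0,0,0,0],[0,0,0,0],[0,0,0,0]]]' --jaw 0.28

```text
clock: 18.33
position: [0.5406, 0.2151, 0.2193]
tool_rot: [-3.138, 0.001, -1.279]
force: [0.1, 0.4, 0.4]
grip_width: 0.0614
```

>>> step_arm --plan '[[[0,0,0,0],[0,0,0,0],[0,0,0,0],[0,0,0,0]]]' --jaw 0

```text
clock: 18.67
position: [0.5406, 0.2151, 0.2193]
tool_rot: [-3.138, 0.001, -1.279]
force: [-0.3, 0.8, 0.3]
grip_width: 0.0857
```

```bash
python3 look.py 11 '{"scene":(290,170,425,275)}'
```

```text
[0.5406 0.2151 0.2193] [-0.29  0.82  0.31] 18.6667 0.08565547761707194
```

View pics/scene11.png

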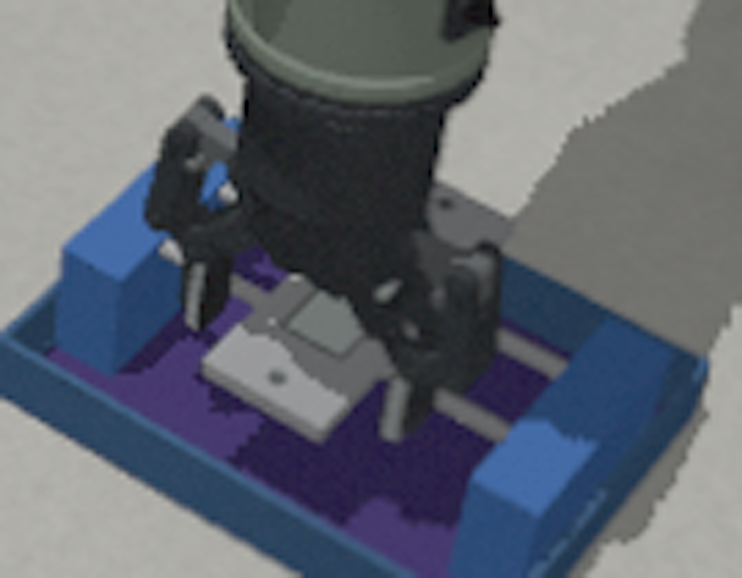

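Released and lying on the rods. Now straight up, then clear of the cameras' view.

>>> step_arm --plan '[[[0,0,0.5,0],[0,0,1.5,0],[0,0,3,0],[0,0,5,0],[0,0,7.5,0],[0,0,10,0],[0,0,13,0],[0,-3,15,0],[0,-6,15,0],[0,-10,15,0],[0,-14,15,0],[0,-17,15,0]]]'

```text
clock: 19.72
position: [0.5401, 0.042, 0.3705]
tool_rot: [-3.137, 0.0, -1.281]
force: [1.2, -0.5, 0.4]
grip_width: 0.0854
```

>>> step_arm --plan '[[[-1,-3,0,0],[-2,-6.5,0,0],[-4,-10,0,0],[-6,-13,0,0],[-8,-16,0,0],[-8,-18,0,0],[-8,-18,0,0],[-8,-18,0,0]]]'

```text
clock: 20.38
position: [0.4599, -0.1388, 0.3714]
tool_rot: [-3.136, -0.0, -1.283]
force: [-0.1, 0.7, -0.2]
grip_width: 0.0858
```

```bash
python3 look.py 12 '{"top":(115,190,240,300),"scene":(285,180,425,285)}'
python3 - <<'E'
import numpy as np,cv2
a=[np.load(f"{n}12.npz")["pixels"] for n in("scene","top")]
cv2.imwrite("pics/full12.png",np.hstack([cv2.resize(x,(400,300)) for x in a]))
E
```

```text
[ 0.4599 -0.1388  0.3714] [-0.09  0.68 -0.24] 20.3833 0.08576471340523024
```

View pics/scene12.png

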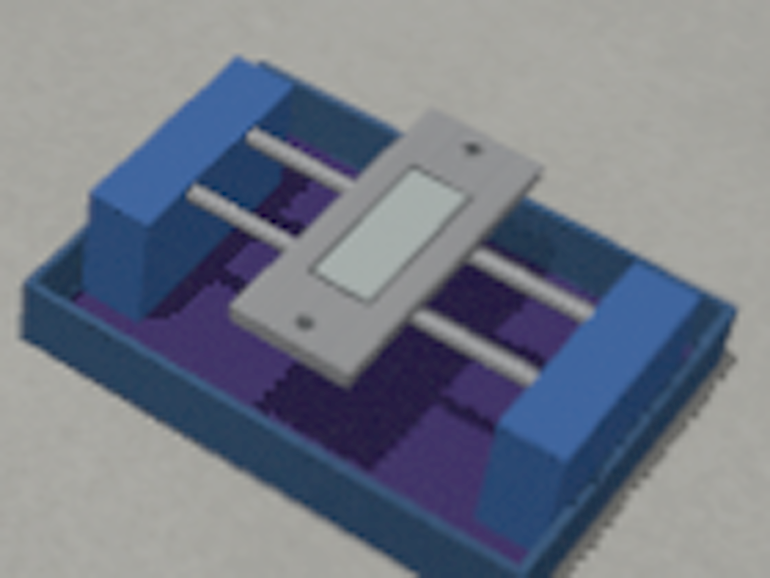

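View pics/top12.png

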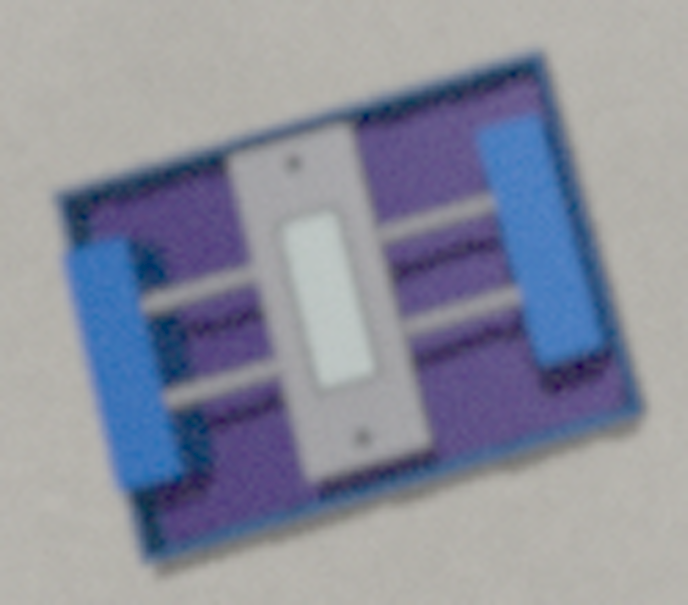

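View pics/full12.png

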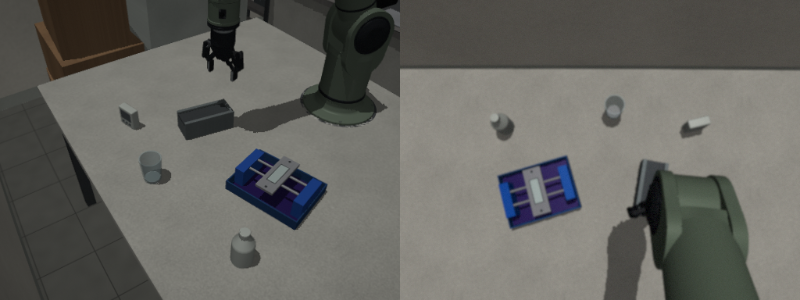

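Run:
```python
from m import *
B=lambda p:np.array(p)/5.5-.41+[285,180]
A=lambda p:np.array(p)/5.5-.41+[115,190]
f=tri(T,A((293,163)),S,B((306,322)))*1e3; r=tri(T,A((362,437)),S,B((473,149)))*1e3
c=(f+r)/2; y=np.degrees(np.arctan2(*(f-r)[[1,0]])); print(f.round(1),r.round(1),c.round(1),np.linalg.norm(f-r),y)
d=c[:2]-[498.9,202.7];a=np.radians(16.8);print("pan err",d@[np.cos(a),np.sin(a)],d@[-np.sin(a),np.cos(a)])
```

```text
[559.6 220.6  71.9] [437.5 184.4  72. ] [498.5 202.5  72. ] 127.30048833715519 16.483712144733623
pan err -0.4115793933317336 -0.08302410659220104
```

```bash
python3 -c "
from workcell import bot
print(bot.job_done())"
```

```text
the job is handed in; nothing more can be done
None
```

The carrier now lies flat, crosswise and centred on the two rods, and the job was handed in at about 20.5 s on the robot's clock.

**How it went:**
- **Edging out:** I pressed the carrier with the shut fingertips, 6.6 to 11 N in the readings taken at the end of each move. I then edged it out in four strokes until the cameras put the overhang at 50 mm, still flat.
- **Grip and lift:** I pinched the overhanging part by its long sides, first at 25 N and then at 80 N, and lifted it straight up. It hung level to within about 2 mm.
- **Laying down:** I lowered it in steps of less than 1 mm at contact, with the highest load on the rods about 12 N. I then released it and withdrew upward with no force showing on the tool.

**Last checks, from both cameras:**
- **Position:** the carrier's centre is within about 0.5 mm of the middle of the rods.
- **Heading:** it lies at 16.5°, against 16.5 to 17.1° measured for the pan.
- **Level:** the holes at its two ends sit at 71.9 and 72.0 mm, where 72 mm is expected on the rods.
- **Other things on the bench:** by eye, the bottle, beaker and timer look where they were. I did not measure them again.

**Disagreements:**
- **Heading before laying:** the camera gave 15.8° just before the carrier was laid, where the tool pose implied 16.7°. The final two-camera check puts it at 16.5°.
- **First carry to the block:** the arm read about 4 mm off its target just before the grasp, and I corrected that before going down.
- **Picture size:** one saved picture was 825 × 825 pixels and two were slightly over 600 pixels high, above the size you asked for.

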